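# Put the lids back on the washed storage pots

### The arm

A 6-joint arm with a two-finger parallel gripper is mounted at the origin on a cart in front of the work surface, level with it; the furniture and walls round the work are solid. World frame = base frame: x ahead of the robot, y to its left, z up, the work surface at z = 0. Lengths are in m, angles in rad, forces in N, time in s.
With the tool pointing down it reaches from about 0.25 to 0.725 m from the base axis. Payload 9.7 kg.
Tool frame: the origin (TCP) lies on the front face of the gripper's body, between the roots of the fingers; the fingertips stand 73 mm ahead of it and the grasp point (between the pads) lies 54 mm ahead of it (r.tip_reach is the distance from the TCP to the fingertips, in m); z points along the fingers, y is the line along which they close (so a half turn about z gives the same grasp; the last joint's range is limited). The gripper opens to 85 mm and grips with 20 to 120 N. Pads are 22 mm wide; open, the fingers measure 114 mm over their backs; the gripper's body (76 mm by 85 mm) begins 54 mm behind the grasp point. The pads swing forward as they close: fully open they stand 13 mm farther back than shut.
Start: joints at [-1.231, 0.087, 0.176, 1.66, 0, 1.571], TCP at [0.183, -0.519, 0.304] pointing down, gripper open.
Joint ranges: [-3.13, 3.13], [-0.85, 1.81], [-1.15, 1.24], [-2.2, 2.28], [-1.44, 1.52], [-3.14, 3.14]. Speed limits (rad/s): [2.22, 2.22, 2.57, 3.14, 3.14, 3.14].

### API

Orientations are given as a unit quaternion [w, x, y, z].
In Python, from plant import r, grab_frame, camera_params, workorder, cut_out, tip_of gives the robot as it stands. The module is installed in compiled form; this text tells all that it offers.
- The arm moves only by the shell command python3 -m jog 'ROWS'. ROWS is JSON, a list of rows, each a list of 5 numbers: the gripper command: -1 is shut, 1 is fully open, values between are in proportion, then the shift along the tool's x, y, z each as a share of 0.25 m, from -1 to 1, then the turn about the tool's z as a share of 60 degrees, from -1 to 1. In form: [[claw, x, y, z, twist], ...]. A call has 1 to 20 rows; each row is the pose to reach, as a shift and turn from the pose commanded when the call began, along the tool's axes at that moment; what a row does not reach only later rows make up. A row lasts 1/8 s, in which the tool goes at most 62.5 mm and 10.7 degrees, less where a joint would pass 70% of its speed; a pose out of reach is approached as far as the arm can. A call with a number of a shift or a turn outside -1 to 1 is refused whole. A call with a gripper value outside its range is refused whole. The fingers move at their own pace and stop on an object; the grip force is fixed at half the most. Time passes only in rows, so rows that repeat a pose let the fingers close. It gives the time, the measured TCP pose, the force, the opening and the grip force at its end, in the units of the state.
- r.get_obs(): the state, without advancing time (a new reading comes with each control period).
- grab_frame(name): name is "scene" or "top"; returns the picture (384x512x3 uint8, red, green, blue); there is no depth.
- camera_params(name): a dict with "fx", "fy", "cx", "cy" (pixels), "R" (3x3) and "t" (3): a world point X has camera coordinates R X + t. Camera axes: x right, y down, z forward; pixel columns grow to the right and rows downward; lengths in m; the calibration is good to about 2 mm. A picture is of the moment at which its call begins. camera_params takes no time and is no camera call.
- workorder.close_job(): hands the job in; it is judged then, once.
Trained networks look in the newest picture that a camera, given by its name, has taken for a name from the list of things; names that differ only in an ending like _2 or _b are one class to them, and where a whole thing is asked for, a point or a joint stands for the part that bears it (a point fixed in the world has none). Each returns a list of dicts, best first, with "conf" (0 to 1); they miss things now and then, are a little off and sometimes report something else, mostly with a low value. They report only what shows in the picture. A call takes as long as a camera call. They do not tell look-alikes from the thing itself.
- cut_out(camera, target): "region" (384x512 bool, what is visible of it).
- tip_of(camera, target): "point" ([x, y, z] in m, in the coordinates of the camera as it stood for that picture, good to about 4 mm: a listed point, or the origin of a listed thing).
The state is a dict: "time_s": time; "qpos": joint angles; "joint_vel": joint speeds; "tau": joint torques, N m; "eef_pos": TCP position; "tool_rot": TCP orientation; "ft_force": force on the tool from outside, world axes, zero at the start; "wrist_torque": the same for the moment, N m; "grip_width": opening from 0.0 (shut) to 1.0 (fully open); "finger_force": force on a finger pad.
Only numpy, scipy, OpenCV 4.12 (cv2) and the standard library are available. Lean on these libraries where they do the work, as an engineer would, in place of code of your own. Each camera call takes 0.05 s, during which the arm holds its last target. There are 200 camera calls.

### The job

The washed pots are dry: put each of the four bamboo lids on the white container whose mouth it fits (large pot, small pot, oblong dish, jug), turning the oblong lid to its dish and the jug's lid so that its blunt point covers the spout, so that every lid drops fully home and sits flat. Set the lids down rather than dropping them, leave the containers standing where they are, and do not disturb the timer and the honey jar.

Things in the scene. Friction and masses are not known exactly. Their poses are not given: they have to be found in the camera images.
- big_lid_grip (a point): Large round bamboo lid, 95 mm across, 0.1 kg. Grey tapered plug below (0-8 mm high, leads in from 6 mm off), disc at 8-16 mm, round-topped fin 44 x 14 mm at 16-50 mm, gripped across its thickness. Point: on the centre line, 40 mm above the underside; seated, 32 mm above its container's mouth point. z up, x along the fin.
- small_lid_grip (a point): Small round bamboo lid, 69 mm across, 0.06 kg. Grey tapered plug below (0-8 mm high, leads in from 6 mm off), disc at 8-16 mm, round-topped fin 44 x 14 mm at 16-50 mm, gripped across its thickness. Point: on the centre line, 40 mm above the underside; seated, 32 mm above its container's mouth point. z up, x along the fin.
- oblong_lid_grip (a point): Oblong bamboo lid, 99 x 67 mm, 0.08 kg. Grey tapered plug below (0-8 mm high, leads in from 6 mm off), disc at 8-16 mm, round-topped fin 44 x 14 mm at 16-50 mm, gripped across its thickness. Point: on the centre line, 40 mm above the underside; seated, 32 mm above its container's mouth point. z up, x along the fin and the long side; fits either way round.
- jug_lid_grip (a point): Drop-shaped bamboo lid, 79 mm wide, 0.08 kg. Grey tapered plug below (0-8 mm high, leads in from 6 mm off), disc at 8-16 mm, round-topped fin 44 x 14 mm at 16-50 mm, gripped across its thickness. Point: on the centre line, 40 mm above the underside; seated, 32 mm above its container's mouth point. z up, x along the fin to the blunt point (60 mm from the centre line; round back 40 mm).
- big_pot_mouth (a point): The large round white ceramic pot, open, 92 mm across, 72 mm high, wall 5 mm, 0.45 kg, loose. This point is the middle of its mouth, at the height of the rim; z up.
- small_pot_mouth (a point): The small round white ceramic pot, open, 66 mm across, 58 mm high, wall 5 mm, 0.26 kg, loose. This point is the middle of its mouth, at the height of the rim; z up.
- oblong_dish_mouth (a point): The oblong white ceramic dish with rounded corners, open, 96 x 64 mm, 52 mm high, wall 5 mm, 0.36 kg, loose. This point is the middle of its mouth, at the height of the rim; z up, x along its long side.
- jug_mouth (a point): The white ceramic jug without a handle, open, 80 mm high, wall 5 mm, 0.42 kg, loose: round, 76 mm across, with a pouring spout on one side. This point lies at the height of the rim on the axis of the round body; z up, x toward the spout, whose tip is 58 mm from this axis.
- egg_timer_mid (a point): Bystander: kitchen timer, white base and red dial, 62 mm across, 42 mm high, loose. This point is its centre, half-way up. The fixed black toaster behind the lids is 203 mm high.
- honey_jar_mid (a point): Bystander: glass honey jar with a dark cap, 65 mm across, 86 mm high, loose, between toaster and window. This point is its centre, half-way up. (The fixed white kettle behind the pots is 227 mm high; wall cupboards hang about 0.53 m above the worktop behind them: carry low there.)
Mind the look-alikes: they are no part of the job. Leave any turquoise look-alike of the part that bears oblong_lid_grip alone.

How it is judged:
By the outcome, as a careful person would: the job done as asked, in the order asked, and still so for the second after the job is handed in, with the robot touching nothing.
It also fails if it takes over 128 s, if anything falls off the work surface, if the arm or the gripper's body presses on something with over 40 N, if the wrist force passes 120 N, or if a joint passes its speed limit or range.

## Working session

There is one attempt and no reset: what is moved stays moved. The work goes in short steps, Python scripts to look and compute and a shell command to move; the robot and the scene stay as the last step left them, time stands still between calls to the robot, and variables do not carry over. Pictures are saved under pics/ and viewed, at most 16 in all, crops included, and the job is handed in when it is done.

```bash
mkdir -p pics; ls; cat > h.py <<'E'
import numpy as np, cv2
from plant import r, grab_frame, camera_params, workorder, cut_out, tip_of
def save(cam,name,crop=None,s=1):
    im=grab_frame(cam)
    if crop: x0,y0,x1,y1=crop; im=im[y0:y1,x0:x1]
    im=cv2.resize(im,None,fx=s,fy=s,interpolation=cv2.INTER_CUBIC)
    cv2.imwrite('pics/'+name+'.png',im[:,:,::-1])
def w(cam,p):
    c=camera_params(cam); return np.array(c['R']).T@(np.array(p)-np.array(c['t']))
def px(cam,X):
    c=camera_params(cam); q=np.array(c['R'])@np.array(X)+np.array(c['t']); return np.array([c['fx']*q[0]/q[2]+c['cx'],c['fy']*q[1]/q[2]+c['cy']])
def plane(cam,uv,z):
    c=camera_params(cam);R=np.array(c['R']);t=np.array(c['t']);o=-R.T@t
    d=R.T@np.array([(uv[0]-c['cx'])/c['fx'],(uv[1]-c['cy'])/c['fy'],1.]); return o+d*(z-o[2])/d[2]
LIDS=['big_lid_grip','small_lid_grip','oblong_lid_grip','jug_lid_grip']
POTS=['big_pot_mouth','small_pot_mouth','oblong_dish_mouth','jug_mouth']
H=dict(zip(POTS,[.072,.058,.052,.080])); H.update({l:.04 for l in LIDS})
E
python3 - <<'E'
from h import *
np.set_printoptions(precision=4,suppress=True)
for c in ['scene','top']:
    save(c,c+'0',s=1.5)
    p=camera_params(c);print(c,p['fx'],-np.array(p['R']).T@p['t'])
    for n in LIDS+POTS+['egg_timer_mid','honey_jar_mid']:
        for d in tip_of(c,n)[:3]:
            X=w(c,d['point']);print(n,round(d['conf'],2),X,px(c,X))
o=r.get_obs();print(o['time_s'],o['eef_pos'],o['tool_rot'],o['grip_width'])
E
```

```text
pics
scene 485.34510898550786 [-0.6989 -0.8811  0.7681]
big_lid_grip 0.53 [ 0.5166 -0.0471  0.0413] [288.0495 195.2615]
small_lid_grip 0.53 [0.4241 0.0205 0.0421] [255.2066 198.1706]
oblong_lid_grip 0.77 [0.4026 0.1455 0.0431] [223.1349 189.013 ]
jug_lid_grip 0.32 [ 0.5385 -0.1839  0.0501] [326.3347 203.2058]
big_pot_mouth 0.87 [ 0.4157 -0.3768  0.0782] [362.5054 230.328 ]
small_pot_mouth 0.65 [ 0.4141 -0.2249  0.0622] [316.2904 217.9707]
oblong_dish_mouth 0.98 [ 0.5346 -0.1833  0.0481] [325.4775 204.1096]
jug_mouth 0.69 [ 0.5477 -0.3213  0.0791] [367.0256 207.564 ]
egg_timer_mid 0.83 [ 0.4261 -0.1102  0.0178] [286.9981 217.1058]
honey_jar_mid 0.65 [0.5322 0.3403 0.041 ] [208.8782 163.9458]
top 377.86354035412734 [ 0.3203 -0.031   1.3176]
big_lid_grip 0.72 [ 0.5255 -0.0472  0.037 ] [271.5393 154.3948]
small_lid_grip 0.64 [0.4231 0.0148 0.0363] [253.5421 184.4511]
oblong_lid_grip 0.62 [0.4022 0.1448 0.0371] [215.433  190.8274]
oblong_lid_grip 0.59 [0.2135 0.289  0.0391] [172.732  246.8566]
jug_lid_grip 0.73 [0.3781 0.2757 0.039 ] [177.0082 198.1403]
big_pot_mouth 0.74 [ 0.4123 -0.3735  0.0697] [371.199  185.9838]
small_pot_mouth 0.54 [ 0.4203 -0.2279  0.0543] [325.9682 184.2955]
small_pot_mouth 0.32 [ 0.5393 -0.1859  0.0553] [312.8632 149.0341]
oblong_dish_mouth 0.61 [ 0.541  -0.1857  0.0512] [312.653  148.7574]
oblong_dish_mouth 0.48 [ 0.422  -0.2295  0.0548] [326.4689 183.7542]
jug_mouth 0.69 [ 0.5572 -0.321   0.0774] [354.7307 142.0914]
egg_timer_mid 0.54 [ 0.4298 -0.1126  0.0221] [290.7695 182.5303]
honey_jar_mid 0.85 [0.5333 0.3395 0.043 ] [158.5343 152.9198]
honey_jar_mid 0.5 [ 0.5223 -0.0509  0.035 ] [272.6331 155.4083]
1.1 [ 0.1833 -0.5186  0.3039] [ 0.      0.9856  0.1691 -0.    ] 0.9998643399035892
```

View pics/scene0.png

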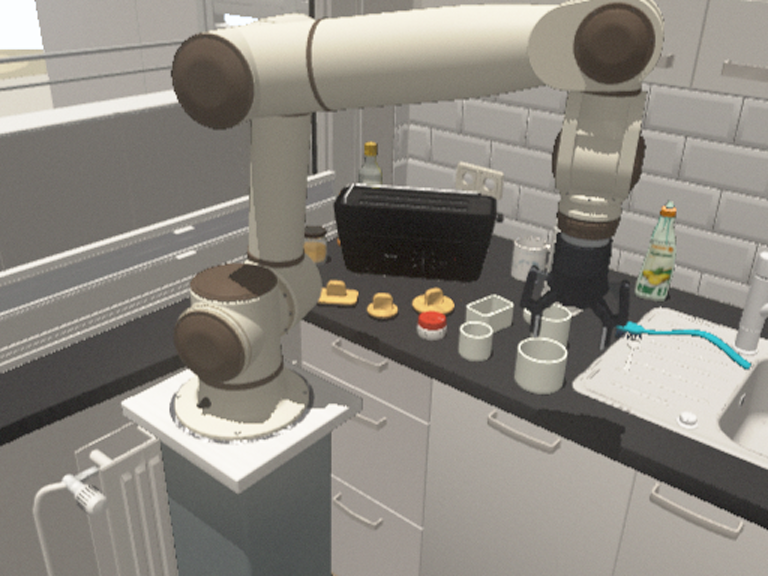

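```bash
python3 - <<'E'
from h import *
save('top','topc',(140,120,400,280),3)
E
```

```text
(no output)
```

View pics/topc.png

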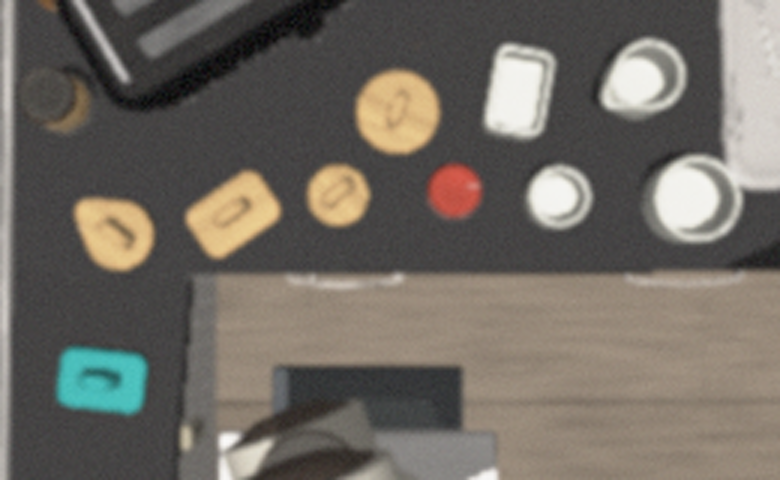

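The top picture shows all the candidates, in full-picture pixels:
- **Bamboo lids:** drop-shaped (179,198), oblong (218,191), small round (253,185), big round (273,157).
- **Turquoise oblong look-alike:** (174,247). I leave it alone, so the oblong lid I want is the bamboo one at (218,191).
- **Containers:** dish (313,150), jug (355,146), small pot (326,185), big pot (371,186).
- **Bystanders:** timer (291,183), honey jar (158,153).

Next I fit the known outlines to refine the poses.

```bash
cat > fit.py <<'E'
from h import *
from scipy.optimize import minimize
def arc(cx,cy,rr,n=60):
    a=np.linspace(0,2*np.pi,n,endpoint=False); return np.c_[cx+rr*np.cos(a),cy+rr*np.sin(a)]
def shape(kind,rr=0.012):
    if kind=='big': return arc(0,0,.5)
    if kind[0]=='rect':
        L,W,c=kind[1:]; return np.vstack([arc(sx*(L/2-c),sy*(W/2-c),c) for sx in(1,-1) for sy in(1,-1)])
    if kind[0]=='round': return arc(0,0,kind[1]/2)
    if kind[0]=='drop': R,tip=kind[1:]; return np.vstack([arc(0,0,R),arc(tip-rr,0,rr)])
K={'big_lid_grip':('round',.095),'small_lid_grip':('round',.069),'oblong_lid_grip':('rect',.099,.067,.012),'jug_lid_grip':('drop',.0395,.060),
'big_pot_mouth':('round',.092),'small_pot_mouth':('round',.066),'oblong_dish_mouth':('rect',.096,.064,.012),'jug_mouth':('drop',.038,.058)}
FIN=np.vstack([[s*.022,t*.007,.016] for s in(1,-1) for t in(1,-1)]+[[s*.012,t*.007,.05] for s in(1,-1) for t in(1,-1)])
def sil(n,p,lift=0,cam='top'):
    o=shape(K[n]); P=[np.c_[o,np.full(len(o),z)] for z in((.008,.016) if 'lid' in n else (0,H[n]))]
    parts=[np.vstack(P)]
    if 'lid' in n: parts.append(FIN)
    c,s=np.cos(p[2]),np.sin(p[2]); out=[]
    C=camera_params(cam)
    for Q in parts:
        X=Q@np.array([[c,s,0],[-s,c,0],[0,0,1]])+[p[0],p[1],lift]
        q=X@np.array(C['R']).T+np.array(C['t'])
        uv=np.c_[C['fx']*q[:,0]/q[:,2]+C['cx'],C['fy']*q[:,1]/q[:,2]+C['cy']]
        out.append(cv2.convexHull(uv.astype(np.float32))[:,0])
    return out
def alpha(im,lid):
    f=im.astype(float)
    if lid: return np.clip((f[...,0]-f[...,2]-15)/70,0,1)
    return np.clip((f.min(2)-55)/80,0,1)
def fit(n,im,x0,lift=0,cam='top',yaws=None):
    A=alpha(im,'lid' in n); S=8
    u,v=np.round(px(cam,[x0[0],x0[1],lift+.03])).astype(int); h=22; a=A[v-h:v+h,u-h:u+h]
    polys0=sil(n,[x0[0],x0[1],0],lift,cam)
    def cost(p):
        m=np.zeros((2*h*S,2*h*S),np.uint8)
        for q in sil(n,p,lift,cam): cv2.fillConvexPoly(m,np.round(((q-[u-h,v-h])+.5)*S*16-8).astype(np.int32),1,shift=4)
        m=cv2.GaussianBlur(cv2.resize(m.astype(np.float32),(2*h,2*h),interpolation=cv2.INTER_AREA),(0,0),.6)
        wt=cv2.dilate((m>.02).astype(np.uint8),np.ones((5,5)))
        return float((((m-a)**2)*wt).sum())
    best=None
    for y in (yaws if yaws is not None else ([0] if K[n][0]=='round' and 'lid' not in n else np.arange(0,2*np.pi if K[n][0]=='drop' else np.pi,np.pi/6))):
        s=minimize(cost,[x0[0],x0[1],y],method='Nelder-Mead',options=dict(initial_simplex=np.array([[x0[0],x0[1],y],[x0[0]+.006,x0[1],y],[x0[0],x0[1]+.006,y],[x0[0],x0[1],y+.3]]),xatol=1e-4,fatol=.01,maxiter=150))
        if best is None or s.fun<best.fun: best=s
    return best
E
python3 - <<'E'
from fit import *
import json
im=grab_frame('top'); out={}; big=cv2.resize(im[120:280,140:400],None,fx=3,fy=3,interpolation=cv2.INTER_CUBIC)[:,:,::-1].copy()
for n,x in dict(big_lid_grip=(.523,-.047),small_lid_grip=(.4235,.017),oblong_lid_grip=(.402,.145),jug_lid_grip=(.378,.2757),big_pot_mouth=(.414,-.375),small_pot_mouth=(.417,-.227),oblong_dish_mouth=(.539,-.1845),jug_mouth=(.553,-.321)).items():
    b=fit(n,im,x); out[n]=list(b.x); print(n,b.x.round(4),np.degrees(b.x[2]).round(1),round(b.fun,2))
    for q in sil(n,b.x): cv2.polylines(big,[np.round((q-[140,120]+.5)*3*16-8).astype(np.int32)],True,(0,0,255),1,shift=4)
json.dump(out,open('pose.json','w')); cv2.imwrite('pics/fit.png',big)
E
```

```text
big_lid_grip [ 0.5206 -0.0495  0.1229] 7.0 1.72
small_lid_grip [0.4243 0.02   0.0514] 2.9 1.89
oblong_lid_grip [0.403  0.1411 2.1691] 124.3 2.69
jug_lid_grip [0.3802 0.2748 0.9161] 52.5 6.77Traceback (most recent call last):
  File "<stdin>", line 5, in <module>
  File "fit.py", line 42, in fit
    s=minimize(cost,[x0[0],x0[1],y],method='Nelder-Mead',options=dict(initial_simplex=np.array([[x0[0],x0[1],y],[x0[0]+.006,x0[1],y],[x0[0],x0[1]+.006,y],[x0[0],x0[1],y+.3]]),xatol=1e-4,fatol=.01,maxiter=150))
    res = _minimize_neldermead(fun, x0, args, callback, bounds=bounds,
                               **options)
    fxr = func(xr)
    fx = function(np.copy(x), *(wrapper_args + args))
  File "fit.py", line 36, in cost
    for q in sil(n,p,lift,cam): cv2.fillConvexPoly(m,np.round(((q-[u-h,v-h])+.5)*S*16-8).astype(np.int32),1,shift=4)
             ~~~^^^^^^^^^^^^^^
  File "fit.py", line 19, in sil
    C=camera_params(cam)
ValueError: time passes only in moves, steps and waits
```

```bash
sed -i 's/^def save/import functools\ncamera_params=functools.lru_cache(None)(camera_params)\ndef save/' h.py
python3 - <<'E'
from fit import *
import json
im=grab_frame('top'); out={}; big=cv2.resize(im[120:280,140:400],None,fx=3,fy=3,interpolation=cv2.INTER_CUBIC)[:,:,::-1].copy(); raw=big.copy()
for n,x in dict(big_lid_grip=(.523,-.047),small_lid_grip=(.4235,.017),oblong_lid_grip=(.402,.145),jug_lid_grip=(.378,.2757),big_pot_mouth=(.414,-.375),small_pot_mouth=(.417,-.227),oblong_dish_mouth=(.539,-.1845),jug_mouth=(.553,-.321)).items():
    b=fit(n,im,x); out[n]=list(b.x); print(n,b.x.round(4),np.degrees(b.x[2]).round(1),round(b.fun,2))
    if n[:5] in('big_l','small') and 'lid' in n: b.x[2]=np.radians(-20 if n[0]=='b' else -55); out[n]=list(b.x)
    for q in sil(n,b.x): cv2.polylines(big,[np.round((q-[140,120]+.5)*3*16-8).astype(np.int32)],True,(0,0,255),1,shift=4)
json.dump(out,open('pose.json','w')); cv2.imwrite('pics/fit.png',big[20:290])
L=[]
for n in LIDS:
    u,v=px('top',[*out[n][:2],.03]); a=cv2.getRectSubPix(im,(40,40),(float(u),float(v)))
    a=cv2.resize(a,(390,390),interpolation=cv2.INTER_CUBIC)[:,:,::-1].astype(float); a=np.clip((a-90)*1.6,0,255).astype(np.uint8);L.append(a)
cv2.imwrite('pics/fins.png',cv2.resize(np.vstack([np.hstack(L[:2]),np.hstack(L[2:])]),(600,600)))
E
```

```text
big_lid_grip [ 0.5206 -0.0495  0.1228] 7.0 1.67
small_lid_grip [0.4243 0.02   0.051 ] 2.9 1.87
oblong_lid_grip [0.403  0.1412 2.1694] 124.3 2.75
jug_lid_grip [0.3802 0.2747 0.9249] 53.0 6.64
big_pot_mouth [ 0.4136 -0.3816  0.5635] 32.3 80.89
small_pot_mouth [ 0.4187 -0.2307  0.0968] 5.5 23.98
oblong_dish_mouth [ 0.5401 -0.188   2.975 ] 170.5 31.22
jug_mouth [ 0.5523 -0.3299  2.1236] 121.7 34.27
```

View pics/fit.png

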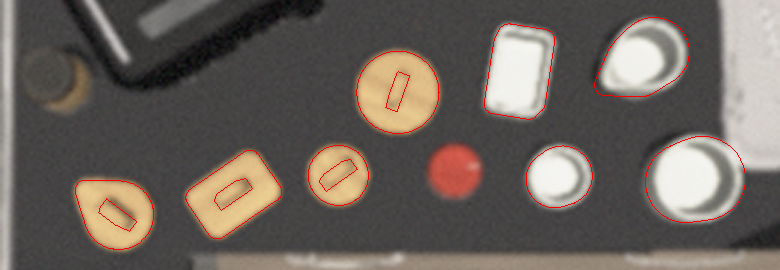

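View pics/fins.png

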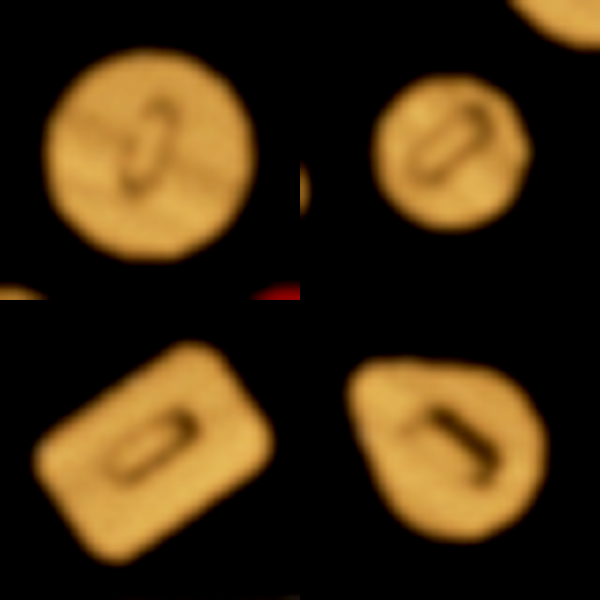

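```bash
python3 - <<'E'
import re
s=open('fit.py').read()
s=s.replace("    return np.clip((f.min(2)-55)/80,0,1)","""    a=np.clip((f.min(2)-60)/110,0,1)
    b=(a>.35).astype(np.uint8); cs,_=cv2.findContours(b,cv2.RETR_CCOMP,cv2.CHAIN_APPROX_NONE)
    bg=cv2.connectedComponents((1-b),connectivity=4)[1]; st=np.bincount(bg.ravel()); st[0]=9999
    a[(st[bg]<600)]=1; return a""")
open('fit.py','w').write(s)
E
cat > pots.py <<'E'
from fit import *
import json,sys
im=grab_frame('top'); out=json.load(open('pose.json')); L=[]
for n,x in dict(big_pot_mouth=(.414,-.375),small_pot_mouth=(.417,-.227),oblong_dish_mouth=(.539,-.1845),jug_mouth=(.553,-.321)).items():
    b=fit(n,im,x); out[n]=list(b.x); print(n,b.x.round(4),np.degrees(b.x[2]).round(1),round(b.fun,2))
    u,v=np.round(px('top',[*b.x[:2],.04])).astype(int); a=im[v-20:v+20,u-20:u+20]
    a=cv2.resize(a,(320,320),interpolation=cv2.INTER_CUBIC)[:,:,::-1].copy()
    o=shape(K[n]); hull=cv2.convexHull(o.astype(np.float32))[:,0]; c,s=np.cos(b.x[2]),np.sin(b.x[2])
    for z,col in ((H[n],(0,0,255)),(0,(255,0,0))):
        q=np.array([px('top',[*(np.array([[c,-s],[s,c]])@h+b.x[:2]),z]) for h in hull])
        cv2.polylines(a,[np.round((q-[u-20,v-20]+.5)*8*16-8).astype(np.int32)],True,col,1,shift=4)
    L.append(a)
json.dump(out,open('pose.json','w'))
cv2.imwrite('pics/pots.png',cv2.resize(np.vstack([np.hstack(L[:2]),np.hstack(L[2:])]),(600,600)))
E
python3 pots.py
```

```text
big_pot_mouth [ 0.4136 -0.3817  0.4509] 25.8 89.08
small_pot_mouth [ 0.4187 -0.2307  0.1185] 6.8 9.36
oblong_dish_mouth [ 0.5401 -0.188   2.9666] 170.0 8.48
jug_mouth [ 0.552  -0.3292  2.2064] 126.4 43.79
```

View pics/pots.png

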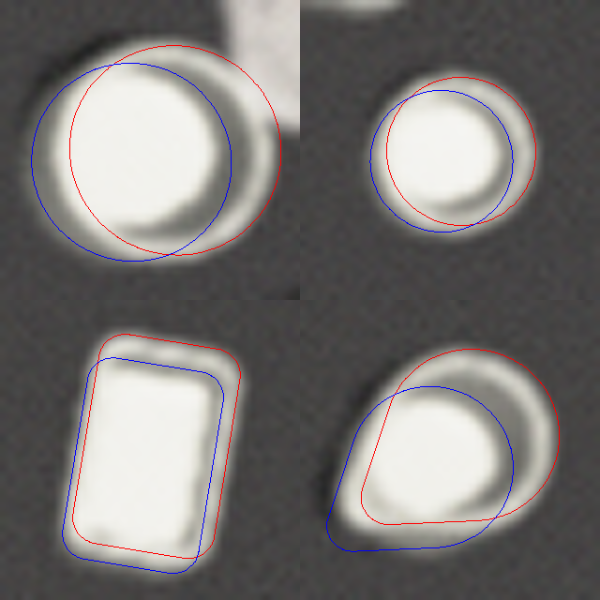

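```bash
cat > pots2.py <<'E'
from fit import *
import json
im=grab_frame('top'); out=json.load(open('pose.json')); L=[]; S=8;h=24
for n,x in dict(big_pot_mouth=(.414,-.379),small_pot_mouth=(.4187,-.2307),oblong_dish_mouth=(.540,-.188),jug_mouth=(.552,-.327)).items():
    u,v=np.round(px('top',[*x,.04])).astype(int); A=alpha(im,False)[v-h:v+h,u-h:u+h]
    wm=np.ones_like(A)
    if n[0]=='b': # sink: right upper corner of the window
        wm[:24,32:]=0
    def parts(p):
        rr=np.clip(p[4],.004,.03); o=cv2.convexHull(shape(K[n],rr).astype(np.float32))[:,0]; c,s=np.cos(p[2]),np.sin(p[2]); R=np.array([[c,-s],[s,c]])
        return [np.array([px('top',[*(R@(q*k)+p[:2]),z]) for q in o]) for z,k in((H[n],1),(0.,p[3]))]
    def cost(p):
        m=np.zeros((2*h*S,)*2,np.uint8); hl=cv2.convexHull(np.vstack(parts(p)).astype(np.float32))[:,0]
        cv2.fillConvexPoly(m,np.round((hl-[u-h,v-h]+.5)*S*16-8).astype(np.int32),1,shift=4)
        m=cv2.GaussianBlur(cv2.resize(m.astype(np.float32),(2*h,2*h),interpolation=cv2.INTER_AREA),(0,0),.7)
        wt=cv2.dilate((m>.02).astype(np.uint8),np.ones((5,5)))
        return float((((m-A)**2)*wt*wm).sum())+ 20*max(0,p[3]-1)
    p0=np.array([*x,out[n][2],.95,.012]); sx=np.vstack([p0]+[p0+d for d in np.diag([.006,.006,.15,-.1,.006])])
    b=minimize(cost,p0,method='Nelder-Mead',options=dict(initial_simplex=sx,xatol=1e-4,fatol=.005,maxiter=350))
    out[n]=list(b.x[:3]); print(n,b.x.round(4),np.degrees(b.x[2]).round(1),round(b.fun,2))
    a=cv2.resize(im[v-20:v+20,u-20:u+20],(320,320),interpolation=cv2.INTER_CUBIC)[:,:,::-1].copy()
    for q,col in zip(parts(b.x),((0,0,255),(255,0,0))): cv2.polylines(a,[np.round((q-[u-20,v-20]+.5)*8*16-8).astype(np.int32)],True,col,1,shift=4)
    L.append(a)
json.dump(out,open('pose.json','w'))
cv2.imwrite('pics/pots2.png',cv2.resize(np.vstack([np.hstack(L[:2]),np.hstack(L[2:])]),(600,600)))
E
python3 pots2.py
```

```text
big_pot_mouth [ 0.414  -0.3813  0.2138  0.9808  0.0228] 12.3 34.45
small_pot_mouth [ 0.4192 -0.2316  0.3327  1.0508  0.0155] 19.1 7.74
oblong_dish_mouth [ 0.5409 -0.1888  2.9645  1.0384  0.0211] 169.9 6.3
jug_mouth [ 0.5507 -0.3278  2.0655  0.9249  0.0035] 118.3 30.67
```

View pics/pots2.png

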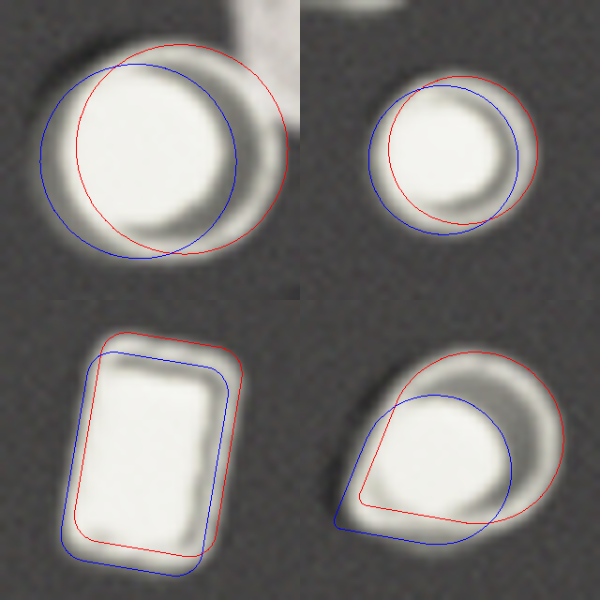

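```bash
cat > pots3.py <<'E'
from fit import *
import json
from scipy.ndimage import map_coordinates,gaussian_filter
im=grab_frame('top'); g=gaussian_filter(im.astype(float).mean(2),.5); out=json.load(open('pose.json')); L=[]
C0=np.array([.3203,-.031])
def samp(uv): return map_coordinates(g,[uv[:,1],uv[:,0]],order=3)
def prj(P,z): return np.array([px('top',[*q,z]) for q in P])
for n in POTS:
    k=K[n]; x=np.array(out[n])
    if k[0]=='drop': k=('round',2*k[1])
    P0=shape(k) if k[0]=='round' else np.vstack([np.c_[s*k[1]/2*np.ones(15),np.linspace(-.018,.018,15)] for s in(1,-1)]+[np.c_[np.linspace(-.034,.034,25),s*k[2]/2*np.ones(25)] for s in(1,-1)])
    N0=P0/np.linalg.norm(P0,axis=1)[:,None] if k[0]=='round' else np.where((abs(abs(P0[:,:1])-k[1]/2)<1e-6),np.sign(P0)*[1,0],np.sign(P0)*[0,1])
    def cost(p):
        c,s=np.cos(p[2]),np.sin(p[2]);R=np.array([[c,-s],[s,c]]);P=P0@R.T+p[:2];N=N0@R.T
        away=(N@((x[:2]-C0)/np.linalg.norm(x[:2]-C0)))>.15
        P,N=P[away],N[away]; e=.0018; u1=prj(P+e*N,H[n]);u0=prj(P-e*N,H[n])
        gr=samp(u0)-samp(u1); ok=samp(prj(P+.006*N,H[n]))<100
        return -gr[ok].mean() if ok.sum()>5 else 0
    sx=np.vstack([x]+[x+d for d in np.diag([.005,.005,.1])])
    b=minimize(cost,x,method='Nelder-Mead',options=dict(initial_simplex=sx,xatol=1e-4,fatol=.005))
    if k[0]=='round': b.x[2]=x[2]
    out[n]=list(b.x); print(n,b.x.round(4),np.degrees(b.x[2]).round(1),round(b.fun,1))
n='jug_mouth';p=np.array(out[n]);print('bg',g[140:150,330:335].mean())
A=np.clip((im.astype(float).min(2)-62)/40,0,1);u,v=np.round(px('top',[*p[:2],.04])).astype(int)
for rr in(.008,.014,.02):
  res=[]
  for y in np.radians(np.arange(105,145,1)):
    hl=cv2.convexHull(np.vstack([prj(cv2.convexHull(shape(K[n],rr).astype(np.float32))[:,0]@np.array([[np.cos(y),np.sin(y)],[-np.sin(y),np.cos(y)]])+p[:2],z) for z in(.08,0)]).astype(np.float32))[:,0]
    m=np.zeros((400,400),np.uint8);cv2.fillConvexPoly(m,np.round((hl-[u-25,v-25]+.5)*8).astype(np.int32),1)
    m=cv2.GaussianBlur(cv2.resize(m.astype(np.float32),(50,50),interpolation=cv2.INTER_AREA),(0,0),.6)
    a=A[v-25:v+25,u-25:u+25].copy(); a[18:32,18:32]=1
    res.append((((m-a)**2)*cv2.dilate((m>.02).astype(np.uint8),np.ones((5,5)))*np.tri(50,50,-0)[:, ::1]).sum())
  print(rr,105+np.argmin(res),min(res))
json.dump(out,open('pose.json','w'))
E
python3 pots3.py
```

```text
big_pot_mouth [ 0.4139 -0.3792  0.2138] 12.3 -58.2
small_pot_mouth [ 0.4187 -0.2304  0.3327] 19.1 -55.7
oblong_dish_mouth [ 0.541  -0.1807  2.9681] 170.1 -58.5
jug_mouth [ 0.5505 -0.3265  2.0655] 118.3 -57.0
bg 68.60398154444744
0.008 125 24.407224079797423
0.014 129 29.472799771216767
0.02 133 34.874913944615045
```

```bash
cat > go.py <<'E'
import sys; from h import *
def yawof(q): 
    w_,a,b,c=q; return np.degrees(np.arctan2(2*(a*b+w_*c),1-2*(b*b+c*c)))
def rel(x,y,z,yaw):
    o=r.get_obs(); p=np.array(o['eef_pos']); q=np.array(o['tool_rot'])
    from scipy.spatial.transform import Rotation as Ro
    R=Ro.from_quat(q[[1,2,3,0]]).as_matrix(); s=R.T@(np.array([x,y,z])-p)/.25
    t=-((yaw-yawof(q)+180)%360-180)/60
    return s,t,o
if __name__=='__main__':
    s,t,o=rel(*map(float,sys.argv[1:5])); print('shares',s.round(3),'twist',round(t,3),'| now',np.round(o['eef_pos'],4),'yaw',round(yawof(o['tool_rot']),1),'F',np.round(o['ft_force'],1),'w',round(o['grip_width'],3),'t',round(o['time_s'],2),'q6',round(o['qpos'][5],2))
E
python3 - <<'E'
import json
p=json.load(open('pose.json')); p['oblong_dish_mouth'][:2]=[.540,-.187]; json.dump(p,open('pose.json','w'))
E
python3 go.py .5206 -.0495 .25 157
```

```text
shares [ 1.897 -1.319  0.216] twist -2.292 | now [ 0.1833 -0.5186  0.3039] yaw 19.5 F [-0.1  1.2 -0.3] w 1.001 t 1.4 q6 1.57
```

```bash
R='[1,0.95,-0.66,0,-1]'; python3 -m jog '[[1,0.95,-0.66,0,-1],[1,0.95,-0.66,0,-1],[1,0.95,-0.66,0,-1],[1,0.95,-0.66,0,-1],[1,0.95,-0.66,0,-1],[1,0.95,-0.66,0,-1],[1,0.95,-0.66,0,-1],[1,0.95,-0.66,0,-1]]'; python3 go.py .5206 -.0495 .25 157
```

```text
time_s: 2.4
eef_pos: [0.3521, -0.2841, 0.3039]
tool_rot: [0.0, 0.77, 0.638, -0.0]
ft_force: [0.2, 0.0, -0.8]
grip_width: 0.999
finger_force: 0.0
shares [1.047 0.488 0.216] twist -1.295 | now [ 0.3521 -0.2841  0.3039] yaw 79.3 F [ 0.2  0.  -0.8] w 0.999 t 2.4 q6 1.08
```

```bash
python3 -m jog '[[1,1,0.466,0,-1],[1,1,0.466,0,-1],[1,1,0.466,0.1,-1],[1,1,0.466,0.1,-1],[1,1,0.466,0.2,-1],[1,1,0.466,0.2,-1],[1,1,0.466,0.2,-1],[1,1,0.466,0.2,-1]]'; python3 go.py .5206 -.0495 .13 157
python3 - <<'E'
from fit import *
im=grab_frame('scene')
for n in ['jug_mouth','oblong_dish_mouth','big_pot_mouth','small_pot_mouth']:
    for d in tip_of('scene',n)[:2]: print(n,round(d['conf'],2),w('scene',d['point']).round(4))
cv2.imwrite('pics/sc1.png',cv2.resize(im[180:270,280:420],(784,504),interpolation=cv2.INTER_CUBIC)[:,:,::-1])
E
```

```text
time_s: 3.4
eef_pos: [0.5125, -0.06, 0.2543]
tool_rot: [0.0, 0.348, 0.937, 0.0]
ft_force: [-0.4, 0.2, -1.3]
grip_width: 1.0
finger_force: 0.0
shares [0.003 0.053 0.497] twist -0.296 | now [ 0.5125 -0.06    0.2543] yaw 139.2 F [-0.4  0.2 -1.3] w 1.0 t 3.4 q6 0.6
jug_mouth 0.59 [ 0.5474 -0.327   0.0794]
oblong_dish_mouth 0.73 [ 0.5343 -0.1857  0.0484]
oblong_dish_mouth 0.61 [ 0.4298 -0.1108  0.0209]
big_pot_mouth 0.79 [ 0.4154 -0.3765  0.0772]
small_pot_mouth 0.58 [ 0.4153 -0.2249  0.063 ]
```

View pics/sc1.png

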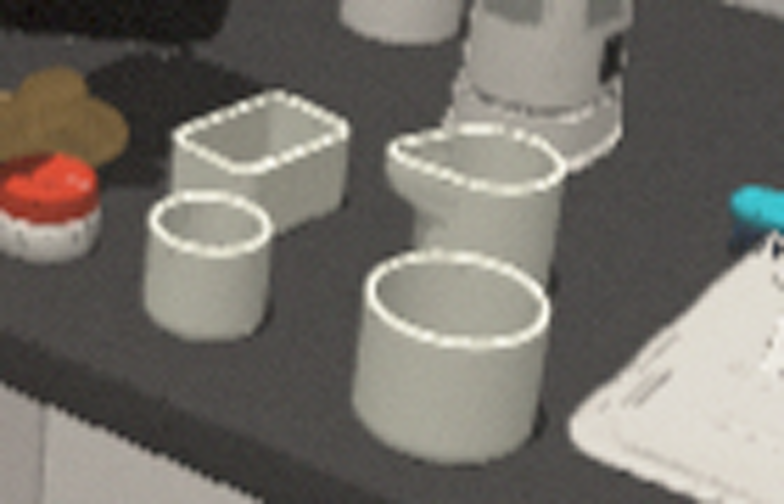

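The scene crop shows the four rims as bright rings, and the jug's spout points left at crop pixel (395,150). It only overhangs near the top. I'll fit the rim centre lines there.

```bash
cat > rims.py <<'E'
from fit import *
import json
from scipy.ndimage import map_coordinates,gaussian_filter
def rimfit(cam,n,x,sig=.8,tipr=(.006,.012,.018,.024)):
    g=gaussian_filter(im.astype(float).mean(2),sig); best=None
    C=camera_params(cam);R3=np.array(C['R']);t3=np.array(C['t'])
    for rr in (tipr if K[n][0]=='drop' else (.012,)):
        hl=cv2.convexHull(shape(K[n],rr).astype(np.float32))[:,0].astype(float)
        d=np.r_[0,np.cumsum(np.linalg.norm(np.diff(np.vstack([hl,hl[:1]]),axis=0),axis=1))]; cl=np.vstack([hl,hl[:1]]); tt=np.linspace(0,d[-1],150,endpoint=False)
        o=np.c_[np.interp(tt,d,cl[:,0]),np.interp(tt,d,cl[:,1])]
        tg=np.roll(o,-1,0)-np.roll(o,1,0); nn=np.c_[tg[:,1],-tg[:,0]]; nn/=np.linalg.norm(nn,axis=1)[:,None]; nn*=np.sign((nn*o).sum(1).mean())
        o=o-.0025*nn
        def cost(p):
            c,s=np.cos(p[2]),np.sin(p[2]);X=np.c_[o@np.array([[c,s],[-s,c]])+p[:2],np.full(len(o),H[n])]
            q=X@R3.T+t3;u=C['fx']*q[:,0]/q[:,2]+C['cx'];v=C['fy']*q[:,1]/q[:,2]+C['cy']
            return -map_coordinates(g,[v,u],order=1).mean()
        for dy in ((-.2,0,.2) if K[n][0]!='round' else (0,)):
            x1=np.array(x)+[0,0,dy]
            b=minimize(cost,x1,method='Nelder-Mead',options=dict(initial_simplex=np.vstack([x1]+[x1+e for e in np.diag([.006,.006,.1])]),xatol=1e-4,fatol=.01))
            if best is None or b.fun<best.fun: best=b; best.rr=rr
    return best
if __name__=='__main__':
    im=grab_frame('scene'); P=json.load(open('pose.json')); out={}
    for n in POTS:
        b=rimfit('scene',n,P[n]); print(n,b.x.round(4),np.degrees(b.x[2]).round(1),round(b.fun,1),b.rr); out[n]=list(b.x)
    json.dump(out,open('rims.json','w'))
E
python3 rims.py
```

```text
big_pot_mouth [ 0.4103 -0.3765  0.2623] 15.0 -194.3 0.012
small_pot_mouth [ 0.415  -0.2277  0.3692] 21.2 -193.4 0.012
oblong_dish_mouth [ 0.5333 -0.1863  2.9753] 170.5 -178.8 0.012
jug_mouth [ 0.5472 -0.3249  2.2083] 126.5 -191.0 0.012
```

```bash
python3 -m jog '[[1,0.003,0.053,0.2,-0.296],[1,0.003,0.053,0.3,-0.296],[1,0.003,0.053,0.4,-0.296],[1,0.003,0.053,0.5,-0.296],[1,0.003,0.053,0.5,-0.296]]'; python3 go.py .5206 -.0495 .095 157
```

```text
time_s: 4.32
eef_pos: [0.5195, -0.0487, 0.1273]
tool_rot: [-0.002, 0.198, 0.98, -0.0]
ft_force: [-0.0, -1.1, -0.2]
grip_width: 0.997
finger_force: 0.0
shares [-0.006 -0.001  0.129] twist 0.003 | now [ 0.5195 -0.0487  0.1273] yaw 157.2 F [-0.  -1.1 -0.2] w 0.997 t 4.33 q6 0.3
```

```bash
python3 -m jog '[[1,-0.004,0,0.06,0],[1,-0.004,0,0.13,0],[1,-0.004,0,0.13,0],[-1,-0.004,0,0.13,0],[-1,-0.004,0,0.13,0],[-1,-0.004,0,0.13,0],[-1,-0.004,0,0.13,0],[-1,-0.004,0,0.13,0],[-1,-0.004,0,0.13,0],[-1,-0.004,0,0.13,0]]'; python3 go.py .412 -.378 .25 157
```

```text
time_s: 5.58
eef_pos: [0.5217, -0.0492, 0.0968]
tool_rot: [0.0, 0.197, 0.98, 0.0]
ft_force: [-0.3, -0.6, 5.3]
grip_width: 0.156
finger_force: 59.2
shares [-0.105 -1.382 -0.613] twist 0.004 | now [ 0.5217 -0.0492  0.0968] yaw 157.2 F [-0.3 -0.6  5.3] w 0.156 t 5.58 q6 0.3
```

```bash
python3 -m jog '[[-1,0,0,-0.2,0],[-1,0,0,-0.4,0],[-1,0,-0.1,-0.55,0],[-1,-0.03,-0.3,-0.61,0],[-1,-0.06,-0.5,-0.61,0],[-1,-0.08,-0.75,-0.61,0],[-1,-0.09,-0.95,-0.61,0],[-1,-0.09,-1,-0.61,0],[-1,-0.09,-1,-0.61,0]]'; python3 go.py .412 -.378 .19 157
```

```text
time_s: 6.7
eef_pos: [0.4451, -0.2887, 0.2483]
tool_rot: [-0.0, 0.198, 0.98, 0.0]
ft_force: [-0.1, 0.5, -1.5]
grip_width: 0.154
finger_force: 58.9
shares [-0.017 -0.381  0.233] twist 0.002 | now [ 0.4451 -0.2887  0.2483] yaw 157.1 F [-0.1  0.5 -1.5] w 0.154 t 6.7 q6 -0.18
```

```bash
python3 -m jog '[[-1,-0.017,-0.2,0.1,0],[-1,-0.017,-0.38,0.1,0],[-1,-0.017,-0.38,0.17,0],[-1,-0.017,-0.38,0.24,0],[-1,-0.017,-0.38,0.24,0],[-1,-0.017,-0.38,0.24,0]]'; python3 go.py .412 -.378 .1608 157
python3 - <<'E'
from h import *
save('scene','s2',(310,160,420,270),5)
E
```

```text
time_s: 7.45
eef_pos: [0.4132, -0.3767, 0.1893]
tool_rot: [0.0, 0.197, 0.98, -0.0]
ft_force: [0.0, 0.1, -1.0]
grip_width: 0.148
finger_force: 59.1
shares [ 0.002 -0.006  0.114] twist 0.005 | now [ 0.4132 -0.3767  0.1893] yaw 157.3 F [ 0.   0.1 -1. ] w 0.148 t 7.45 q6 -0.34
```

View pics/s2.png

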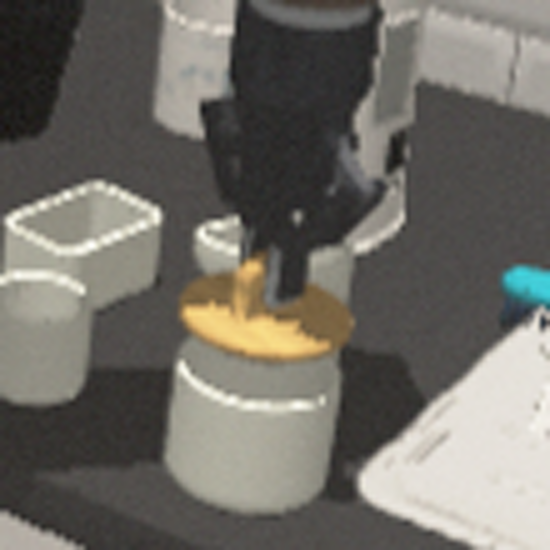

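```bash
python3 - <<'E'
from fit import *
zl=.1893-.0968  # lift
for c in [(.412,-.378),(.4132,-.3767)]:
    q=sil('big_lid_grip',[*c,0],zl,'scene')[0]; print('lid',c,q.min(0),q.max(0))
o=shape(K['big_pot_mouth'])
for c in [(.412,-.378),(.4103,-.3765)]:
    q=np.array([px('scene',[*(p+c),.072]) for p in o]); print('rim',c,q.min(0),q.max(0))
im=grab_frame('scene').astype(float); m=((im[...,0]-im[...,2])>25)[200:240,320:400]; ys,xs=np.where(m); print('meas',xs.min()+320,xs.max()+320,ys.max()+200)
g=im.mean(2)
for v in (233,236,239): print(v,g[v,342:350].round(),g[v,372:382].round())
imt=grab_frame('top'); b=fit('big_lid_grip',imt,(.4132,-.3767),zl,'top',[np.radians(157)]); print('top',b.x,b.fun)
E
```

```text
lid (0.412, -0.378) [345.99493 213.41425] [381.0469  232.85004]
lid (0.4132, -0.3767) [345.80417 213.12073] [380.8121  232.51508]
rim (0.412, -0.378) [345.46325168 224.71932429] [378.69461525 241.55288066]
rim (0.4103, -0.3765) [344.6945769  224.76567881] [377.92469877 241.60646132]
meas 346 380 232
233 [ 68.  68.  87. 177. 241. 178. 135. 137.] [131. 128. 127. 125. 124. 102.  57.  50.  48.  52.]
236 [ 54.  56.  90. 147. 146. 171. 233. 224.] [130. 129. 125. 125. 126. 122.  73.  50.  50.  46.]
239 [ 51.  65. 113. 154. 153. 158. 161. 169.] [131. 149. 192. 135. 137. 123.  59.  52.  49.  52.]
top [ 0.41262767 -0.36935338  2.59962282] 450.1149865620169
```

```bash
python3 go.py .411 -.377 .1608 157
```

```text
shares [ 0.008 -0.002  0.116] twist 0.004 | now [ 0.413  -0.3774  0.1897] yaw 157.3 F [ 1.2  0.1 -1. ] w 0.151 t 7.6 q6 -0.34
```

```bash
python3 -m jog '[[-1,0.008,-0.002,0.03,0],[-1,0.008,-0.002,0.05,0],[-1,0.008,-0.002,0.06,0],[-1,0.008,-0.002,0.07,0],[-1,0.008,-0.002,0.08,0],[-1,0.008,-0.002,0.09,0],[-1,0.008,-0.002,0.1,0],[-1,0.008,-0.002,0.11,0],[-1,0.008,-0.002,0.11,0],[-1,0.008,-0.002,0.11,0]]'; python3 go.py .411 -.377 .1608 157
```

```text
time_s: 8.85
eef_pos: [0.4105, -0.3773, 0.1615]
tool_rot: [0.0, 0.197, 0.98, -0.0]
ft_force: [0.4, -0.0, -2.0]
grip_width: 0.151
finger_force: 59.1
shares [-0.001  0.002  0.003] twist 0.004 | now [ 0.4105 -0.3773  0.1615] yaw 157.2 F [ 0.4 -0.  -2. ] w 0.151 t 8.85 q6 -0.35
```

```bash
python3 -m jog '[[-1,0,0,0.004,0],[-1,0,0,0.008,0],[-1,0,0,0.008,0]]'; python3 -m jog '[[-1,0,0,0.004,0],[-1,0,0,0.004,0]]'
```

```text
time_s: 9.22
eef_pos: [0.4106, -0.3773, 0.1608]
tool_rot: [0.001, 0.197, 0.98, -0.0]
ft_force: [-1.9, 2.6, 9.3]
grip_width: 0.151
finger_force: 60.6
time_s: 9.48
eef_pos: [0.4106, -0.3773, 0.1608]
tool_rot: [0.001, 0.197, 0.98, -0.001]
ft_force: [-6.0, 4.3, 16.3]
grip_width: 0.152
finger_force: 61.6
```

```bash
python3 -m jog '[[-1,0,0,-0.01,0],[-1,0,0,-0.01,0],[0.2,0,0,-0.01,0],[0.2,0,0,-0.01,0],[0.2,0,0,-0.01,0],[0.2,0,0,-0.01,0],[0.2,0,0,-0.12,0],[0.5,0,0,-0.24,0],[1,0,0,-0.36,0],[1,0,0,-0.36,0]]'; python3 go.py .4225 .0185 .25 128;  python3 - <<'E'
from h import *
save('scene','s3',(310,160,420,270),5)
E
```

```text
time_s: 10.72
eef_pos: [0.4111, -0.3778, 0.2509]
tool_rot: [0.002, 0.197, 0.98, -0.001]
ft_force: [-0.0, -0.3, 0.1]
grip_width: 0.998
finger_force: 0.0
shares [ 5.720e-01  1.479e+00 -1.000e-03] twist 0.487 | now [ 0.4111 -0.3778  0.2509] yaw 157.2 F [-0.  -0.3  0.1] w 0.998 t 10.72 q6 -0.35
```

View pics/s3.png

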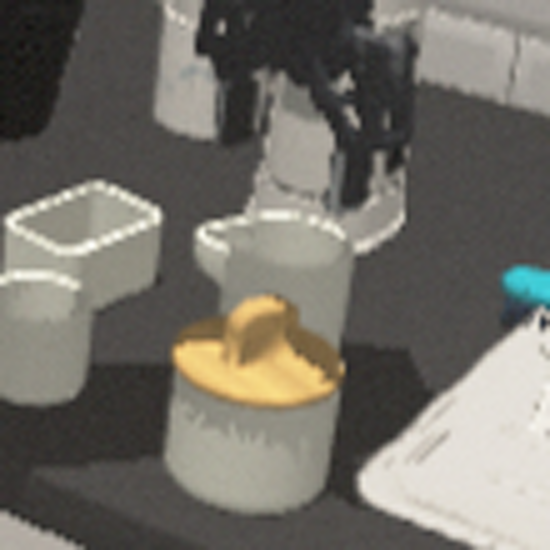

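The big lid is fully home and flat: the disc rests on the rim at crop (258,365). Next is the small lid, with the gripper tool yaw at 128.

```bash
python3 -m jog '[[1,0.286,0.74,0,0.487],[1,0.286,0.74,0,0.487],[1,0.286,0.74,0,0.487],[1,0.286,0.74,0,0.487],[1,0.286,0.74,0,0.487],[1,0.286,0.74,0,0.487]]'; python3 go.py .4225 .0185 .13 128
```

```text
time_s: 11.52
eef_pos: [0.4162, -0.1799, 0.2479]
tool_rot: [-0.0, 0.438, 0.899, -0.0]
ft_force: [-0.2, -0.1, -0.8]
grip_width: 1.002
finger_force: 0.0
shares [0.61  0.509 0.471] twist 0.0 | now [ 0.4162 -0.1799  0.2479] yaw 128.0 F [-0.2 -0.1 -0.8] w 1.002 t 11.53 q6 0.5
```

```bash
python3 -m jog '[[1,0.2,0.17,0,0],[1,0.4,0.34,0,0],[1,0.6,0.5,0.1,0],[1,0.61,0.509,0.25,0],[1,0.61,0.509,0.4,0],[1,0.61,0.509,0.46,0],[1,0.61,0.509,0.46,0]]'; python3 go.py .4225 .0185 .096 128
```

```text
time_s: 12.4
eef_pos: [0.4225, 0.0186, 0.133]
tool_rot: [-0.001, 0.439, 0.899, -0.0]
ft_force: [-0.1, -1.1, 0.5]
grip_width: 0.998
finger_force: 0.0
shares [-0.001 -0.     0.148] twist -0.001 | now [0.4225 0.0186 0.133 ] yaw 127.9 F [-0.1 -1.1  0.5] w 0.998 t 12.4 q6 0.95
```

```bash
python3 -m jog '[[1,0,0,0.08,0],[1,0,0,0.145,0],[1,0,0,0.145,0],[-1,0,0,0.145,0],[-1,0,0,0.145,0],[-1,0,0,0.145,0],[-1,0,0,0.145,0],[-1,0,0,0.145,0],[-1,0,0,0.145,0],[-1,0,0,0.145,0]]'; python3 go.py .416 -.228 .22 128
```

```text
time_s: 13.65
eef_pos: [0.4227, 0.0195, 0.0973]
tool_rot: [0.0, 0.438, 0.899, 0.0]
ft_force: [1.1, -0.7, 2.6]
grip_width: 0.151
finger_force: 61.0
shares [-0.764 -0.631 -0.491] twist 0.0 | now [0.4227 0.0195 0.0973] yaw 128.0 F [ 1.1 -0.7  2.6] w 0.151 t 13.65 q6 0.95
```

```bash
python3 -m jog '[[-1,0,0,-0.2,0],[-1,0,0,-0.4,0],[-1,-0.1,-0.08,-0.49,0],[-1,-0.27,-0.22,-0.49,0],[-1,-0.46,-0.38,-0.49,0],[-1,-0.65,-0.54,-0.49,0],[-1,-0.764,-0.631,-0.49,0],[-1,-0.764,-0.631,-0.40,0],[-1,-0.764,-0.631,-0.32,0],[-1,-0.764,-0.631,-0.32,0]]'; python3 go.py .4155 -.2283 .1473 128
```

```text
time_s: 14.9
eef_pos: [0.415, -0.2279, 0.1755]
tool_rot: [-0.002, 0.438, 0.899, 0.0]
ft_force: [0.1, -0.2, -1.0]
grip_width: 0.151
finger_force: 60.5
shares [-0.003  0.001  0.113] twist -0.0 | now [ 0.415  -0.2279  0.1755] yaw 128.0 F [ 0.1 -0.2 -1. ] w 0.151 t 14.9 q6 0.41
```

```bash
python3 -m jog '[[-1,-0.002,0.001,0.03,0],[-1,-0.002,0.001,0.05,0],[-1,-0.002,0.001,0.065,0],[-1,-0.002,0.001,0.075,0],[-1,-0.002,0.001,0.085,0],[-1,-0.002,0.001,0.095,0],[-1,-0.002,0.001,0.105,0],[-1,-0.002,0.001,0.11,0],[-1,-0.002,0.001,0.115,0],[-1,-0.002,0.001,0.115,0]]'; python3 go.py .4155 -.2283 .1473 128
```

```text
time_s: 16.15
eef_pos: [0.4164, -0.2284, 0.1483]
tool_rot: [-0.0, 0.438, 0.899, 0.0]
ft_force: [-0.3, -0.1, -0.7]
grip_width: 0.146
finger_force: 60.5
shares [ 0.002 -0.002  0.004] twist 0.0 | now [ 0.4164 -0.2284  0.1483] yaw 128.0 F [-0.3 -0.1 -0.7] w 0.146 t 16.15 q6 0.41
```

```bash
python3 -m jog '[[-1,0,0,0.004,0],[-1,0,0,0.01,0],[-1,0,0,0.012,0],[-1,0,0,0.012,0]]'
```

```text
time_s: 16.65
eef_pos: [0.4165, -0.2285, 0.1473]
tool_rot: [0.001, 0.438, 0.899, -0.0]
ft_force: [-5.0, 4.8, 15.5]
grip_width: 0.15
finger_force: 62.9
```

Contact came exactly at the seated height. I'll release it and go to the oblong lid.

```bash
python3 -m jog '[[-1,0,0,-0.01,0],[-1,0,0,-0.01,0],[0.2,0,0,-0.01,0],[0.2,0,0,-0.01,0],[0.2,0,0,-0.01,0],[0.2,0,0,-0.01,0],[0.2,0,0,-0.12,0],[0.5,0,0,-0.24,0],[1,0,0,-0.36,0],[1,0,0,-0.36,0]]'; python3 go.py .4015 .140 .25 124.3;  python3 - <<'E'
from fit import *
save('scene','s4',(280,170,400,260),6)
im=grab_frame('scene')
b=fit('oblong_lid_grip',im,(.4025,.1405),0,'scene',[2.17]); print(b.x,b.fun)
b=fit('jug_lid_grip',im,(.379,.274),0,'scene',[.92]); print(b.x,b.fun)
E
```

```text
time_s: 17.9
eef_pos: [0.4171, -0.2288, 0.2376]
tool_rot: [0.002, 0.438, 0.899, -0.0]
ft_force: [0.2, -0.5, 0.3]
grip_width: 1.001
finger_force: 0.0
shares [ 1.201  0.859 -0.052] twist 0.062 | now [ 0.4171 -0.2288  0.2376] yaw 128.0 F [ 0.2 -0.5  0.3] w 1.001 t 17.9 q6 0.41
[0.40563665 0.14647434 2.13582089] 11.898676616842845
[0.38318559 0.27970732 0.93162811] 20.46054410436711
```

View pics/s4.png

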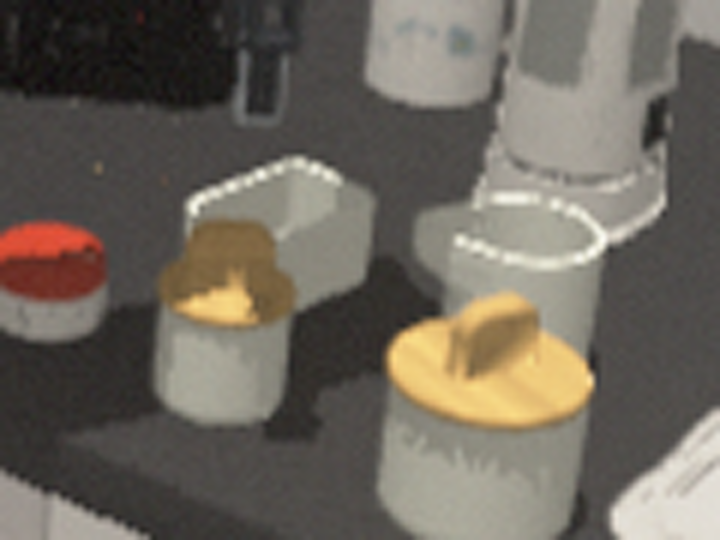

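Both lids are home. The small one sits flat at crop (227,290), in shadow. Now the oblong lid.

```bash
python3 -m jog '[[1,0.6,0.43,-0.05,0.06],[1,0.6,0.43,-0.05,0.06],[1,0.6,0.43,-0.05,0.06],[1,0.6,0.43,-0.05,0.06],[1,0.6,0.43,-0.05,0.06]]'; python3 go.py .4025 .1415 .13 124.3
```

```text
time_s: 18.62
eef_pos: [0.4085, -0.044, 0.247]
tool_rot: [-0.0, 0.466, 0.885, -0.0]
ft_force: [-0.1, 0.2, -0.3]
grip_width: 0.999
finger_force: 0.0
shares [0.625 0.401 0.468] twist 0.003 | now [ 0.4085 -0.044   0.247 ] yaw 124.5 F [-0.1  0.2 -0.3] w 0.999 t 18.62 q6 0.86
```

```bash
python3 -m jog '[[1,0.2,0.13,0,0],[1,0.4,0.26,0,0],[1,0.6,0.39,0.1,0],[1,0.625,0.401,0.25,0],[1,0.625,0.401,0.4,0],[1,0.625,0.401,0.46,0],[1,0.625,0.401,0.46,0]]'; python3 go.py .4025 .1415 .096 124.3; python3 - <<'E'
from h import *
im=[grab_frame(c) for c in('scene','top')]
s=[]
for c,i in zip(('scene','top'),im):
    u,v=np.round(px(c,[.4025,.1415,.03])).astype(int); print(c,u,v); s.append(cv2.resize(i[v-25:v+25,u-25:u+25],(390,390),interpolation=cv2.INTER_CUBIC)[:,:,::-1])
cv2.imwrite('pics/ob.png',np.hstack(s))
E
```

```text
time_s: 19.5
eef_pos: [0.4032, 0.1405, 0.1323]
tool_rot: [-0.001, 0.467, 0.884, -0.001]
ft_force: [0.3, -0.4, 0.4]
grip_width: 0.996
finger_force: 0.0
shares [0.005 0.    0.145] twist -0.0 | now [0.4032 0.1405 0.1323] yaw 124.3 F [ 0.3 -0.4  0.4] w 0.996 t 19.5 q6 1.31
scene 224 193
top 217 191
```

View pics/ob.png

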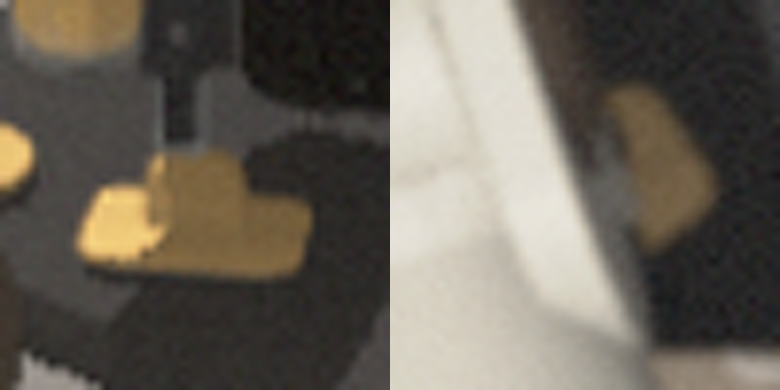

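The scene half shows the oblong bamboo lid, with the fin at about (224,191) and a finger behind it. The open fingers straddle the fin, so I'll grasp it.

```bash
python3 -c "
from fit import *
for p in [(.4025,.1415,2.17),(.4,.145,2.17)]:
    q=sil('oblong_lid_grip',p,0,'scene'); print([(a.min(0).round(1),a.max(0).round(1)) for a in q])"
python3 -m jog '[[1,0.003,0,0.08,0],[1,0.003,0,0.145,0],[1,0.003,0,0.145,0],[-1,0.003,0,0.145,0],[-1,0.003,0,0.145,0],[-1,0.003,0,0.145,0],[-1,0.003,0,0.145,0],[-1,0.003,0,0.145,0],[-1,0.003,0,0.145,0],[-1,0.003,0,0.145,0]]'; python3 go.py .534 -.1868 .22 170.3
```

```text
[(array([208.7, 191.6], dtype=float32), array([239. , 203.6], dtype=float32)), (array([217.4, 186.5], dtype=float32), array([230.6, 197.7], dtype=float32))]
[(array([207.5, 191.5], dtype=float32), array([237.8, 203.5], dtype=float32)), (array([216.2, 186.4], dtype=float32), array([229.4, 197.7], dtype=float32))]
time_s: 20.85
eef_pos: [0.4028, 0.1422, 0.0969]
tool_rot: [0.0, 0.466, 0.885, 0.0]
ft_force: [-2.2, 0.6, 5.7]
grip_width: 0.15
finger_force: 59.3
shares [-1.382 -0.311 -0.492] twist -0.765 | now [0.4028 0.1422 0.0969] yaw 124.4 F [-2.2  0.6  5.7] w 0.15 t 20.85 q6 1.31
```

```bash
python3 -m jog '[[-1,0,0,-0.2,0],[-1,0,0,-0.4,0],[-1,-0.1,-0.02,-0.49,-0.1],[-1,-0.3,-0.06,-0.49,-0.3],[-1,-0.5,-0.1,-0.49,-0.5],[-1,-0.69,-0.15,-0.49,-0.765],[-1,-0.69,-0.15,-0.49,-0.765],[-1,-0.69,-0.15,-0.49,-0.765]]'
python3 - <<'E'
import rims; from rims import *
rims.im=grab_frame('scene'); rr=json.load(open('rims.json'))
for c in (.012,.016,.02,.024):
  K['oblong_dish_mouth']=('rect',.096,.064,c)
  b=rimfit('scene','oblong_dish_mouth',rr['oblong_dish_mouth']);print(c,b.x.round(4),b.fun)
b=rimfit('scene','jug_mouth',rr['jug_mouth']);print(b.x.round(4),np.degrees(b.x[2]),b.fun,b.rr)
E
python3 go.py .535 -.1868 .22 170.3
```

```text
time_s: 21.85
eef_pos: [0.4692, -0.022, 0.2185]
tool_rot: [-0.001, 0.086, 0.996, 0.0]
ft_force: [-0.3, 1.1, -1.3]
grip_width: 0.151
finger_force: 58.9
0.012 [ 0.5339 -0.186   2.9865] -175.46626113532756
0.016 [ 0.5343 -0.186   2.9889] -177.30461410284906
0.02 [ 0.534  -0.1857  2.963 ] -178.47571080157428
0.024 [ 0.5342 -0.1858  2.9243] -178.71225473126958
[ 0.5472 -0.3249  2.2083] 126.52537439386566 -192.37695765027067 0.012
shares [-0.374 -0.606 -0.006] twist -0.004 | now [ 0.4691 -0.0214  0.2187] yaw 170.0 F [-0.7  0.4 -0.6] w 0.149 t 21.9 q6 0.13
```

```bash
python3 -m jog '[[-1,-0.15,-0.25,0,0],[-1,-0.3,-0.5,0,0],[-1,-0.374,-0.605,0,0],[-1,-0.374,-0.605,0.08,0],[-1,-0.374,-0.605,0.18,0],[-1,-0.374,-0.605,0.2,0],[-1,-0.374,-0.605,0.2,0]]'; python3 go.py .535 -.1865 .1409 170.2; python3 - <<'E'
from h import *
save('scene','s5',(280,170,380,250),7)
E
```

```text
time_s: 22.78
eef_pos: [0.536, -0.1855, 0.1695]
tool_rot: [-0.0, 0.085, 0.996, 0.0]
ft_force: [0.1, -0.0, -1.2]
grip_width: 0.149
finger_force: 59.1
shares [ 0.003 -0.005  0.114] twist 0.001 | now [ 0.536  -0.1855  0.1695] yaw 170.3 F [ 0.1 -0.  -1.2] w 0.149 t 22.77 q6 -0.16
```

View pics/s5.png

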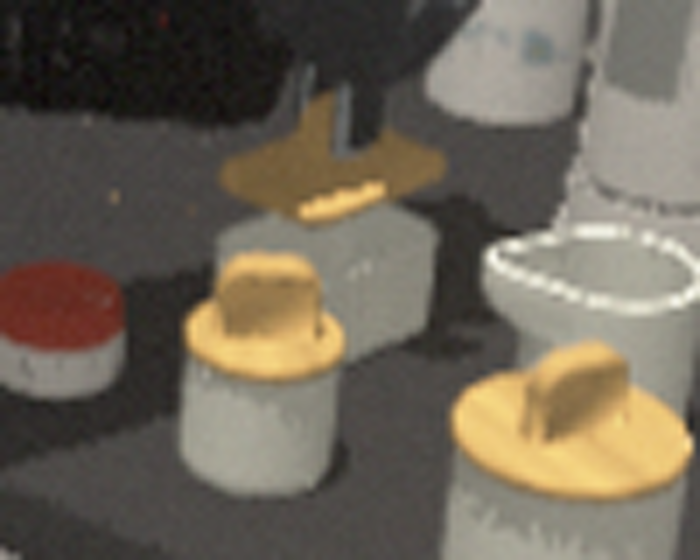

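The oblong lid hangs aligned over the dish: lid 219–445, dish 216–438 in crop columns. I'll lower it.

```bash
python3 -m jog '[[-1,0.004,-0.003,0.03,0],[-1,0.004,-0.003,0.05,0],[-1,0.004,-0.003,0.065,0],[-1,0.004,-0.003,0.075,0],[-1,0.004,-0.003,0.085,0],[-1,0.004,-0.003,0.095,0],[-1,0.004,-0.003,0.105,0],[-1,0.004,-0.003,0.11,0],[-1,0.004,-0.003,0.115,0],[-1,0.004,-0.003,0.115,0]]'; python3 go.py .535 -.1865 .1409 170.2
```

```text
time_s: 24.08
eef_pos: [0.5348, -0.1868, 0.141]
tool_rot: [0.0, 0.084, 0.996, -0.0]
ft_force: [-2.3, 0.1, 4.2]
grip_width: 0.15
finger_force: 59.8
shares [-0.     0.001  0.   ] twist 0.002 | now [ 0.5348 -0.1868  0.141 ] yaw 170.3 F [-2.3  0.1  4.2] w 0.15 t 24.07 q6 -0.17
```

```bash
python3 -m jog '[[-1,0,0,0.005,0],[-1,0,0,0.008,0],[-1,0,0,0.008,0]]';python3 -m jog '[[-1,0,0,-0.008,0],[-1,0,0,-0.008,0],[0.2,0,0,-0.008,0],[0.2,0,0,-0.008,0],[0.2,0,0,-0.008,0],[0.2,0,0,-0.008,0],[0.2,0,0,-0.12,0],[0.5,0,0,-0.24,0],[1,0,0,-0.4,0],[1,0,0,-0.44,0]]'; python3 go.py .379 .2745 .25 233
```

```text
time_s: 24.45
eef_pos: [0.5348, -0.1868, 0.1409]
tool_rot: [0.001, 0.085, 0.996, -0.0]
ft_force: [-8.8, 2.5, 19.1]
grip_width: 0.15
finger_force: 62.1
time_s: 25.7
eef_pos: [0.5355, -0.187, 0.2512]
tool_rot: [0.002, 0.084, 0.996, -0.0]
ft_force: [0.0, -0.7, -0.1]
grip_width: 1.003
finger_force: 0.0
shares [0.928 1.714 0.   ] twist -1.045 | now [ 0.5355 -0.187   0.2512] yaw 170.3 F [ 0.  -0.7 -0.1] w 1.003 t 25.7 q6 -0.17
```

```bash
python3 -m jog '[[1,0.15,0.15,0,-0.1],[1,0.3,0.35,0,-0.3],[1,0.45,0.55,0,-0.5],[1,0.5,0.75,0,-0.7],[1,0.5,0.9,0,-0.9],[1,0.5,0.9,0,-1],[1,0.5,0.9,0,-1],[1,0.5,0.9,0,-1]]'; python3 go.py .379 .2745 .13 233
```

```text
time_s: 26.7
eef_pos: [0.4494, 0.0557, 0.248]
tool_rot: [-0.0, -0.423, 0.906, 0.0]
ft_force: [-0.0, -0.4, 0.7]
grip_width: 1.002
finger_force: 0.0
shares [-0.49   0.778  0.472] twist -0.049 | now [0.4494 0.0557 0.248 ] yaw -130.0 F [-0.  -0.4  0.7] w 1.002 t 26.7 q6 -0.75
```

```bash
python3 -m jog '[[1,-0.16,0.25,0,-0.05],[1,-0.32,0.5,0,-0.05],[1,-0.47,0.75,0.1,-0.05],[1,-0.49,0.778,0.25,-0.05],[1,-0.49,0.778,0.4,-0.05],[1,-0.49,0.778,0.46,-0.05],[1,-0.49,0.778,0.46,-0.05]]'; python3 go.py .379 .2745 .096 233; python3 - <<'E'
from fit import *
i=grab_frame('scene');c='scene'
q=sil('jug_lid_grip',(.379,.2745,.92),0,c); print([(a.min(0).round(1),a.max(0).round(1)) for a in q])
m=((i[...,0].astype(int)-i[...,2])>28)[170:215,185:240];ys,xs=np.where(m)
n,l,st,ce=cv2.connectedComponentsWithStats(m.astype(np.uint8)); print(st[1:]+[185,170,0,0,0])
for n in('jug_lid_grip',):
    print([(d['conf'],w(c,d['point'])) for d in tip_of(c,n)])
u,v=np.round(px(c,[.379,.2745,.03])).astype(int);cv2.imwrite('pics/jl.png',cv2.resize(i[v-25:v+25,u-35:u+35],(560,400),interpolation=cv2.INTER_CUBIC)[:,:,::-1])
E
```

```text
time_s: 27.58
eef_pos: [0.3782, 0.2738, 0.1332]
tool_rot: [-0.001, -0.447, 0.894, -0.0]
ft_force: [0.9, 1.0, 1.0]
grip_width: 0.998
finger_force: 0.0
shares [-0.004 -0.001  0.149] twist 0.003 | now [0.3782 0.2738 0.1332] yaw -126.8 F [0.9 1.  1. ] w 0.998 t 27.57 q6 -0.3
[(array([181. , 180.5], dtype=float32), array([203.3, 194.4], dtype=float32)), (array([189.5, 177.3], dtype=float32), array([194.9, 190.3], dtype=float32))]
[[201 170  16   5  63]
 [185 177  19  17 182]
 [185 211   3   4  10]]
[(0.59, array([0.37908847, 0.2755271 , 0.04735858]))]
```

View pics/jl.png

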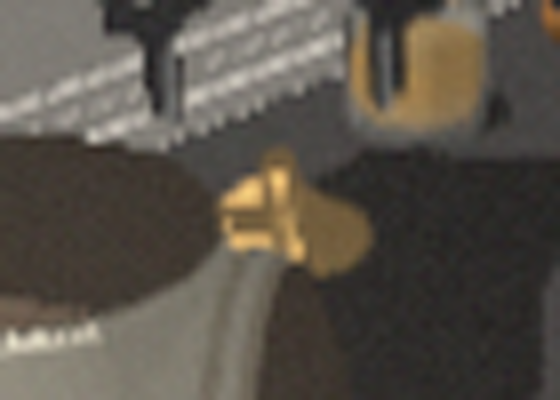

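The fingers, at crop columns 170 and 388, straddle the jug lid's fin at 280. I'll grasp it.

```bash
python3 -m jog '[[1,-0.004,0,0.08,0],[1,-0.004,0,0.145,0],[1,-0.004,0,0.145,0],[-1,-0.004,0,0.145,0],[-1,-0.004,0,0.145,0],[-1,-0.004,0,0.145,0],[-1,-0.004,0,0.145,0],[-1,-0.004,0,0.145,0],[-1,-0.004,0,0.145,0],[-1,-0.004,0,0.145,0]]'; python3 go.py .548 -.3255 .25 306.5
```

```text
time_s: 28.92
eef_pos: [0.3788, 0.2754, 0.0975]
tool_rot: [0.0, -0.449, 0.894, 0.0]
ft_force: [-0.9, -0.4, 6.1]
grip_width: 0.146
finger_force: 59.2
shares [ 1.523 -1.979 -0.611] twist -1.22 | now [0.3788 0.2754 0.0975] yaw -126.7 F [-0.9 -0.4  6.1] w 0.146 t 28.93 q6 -0.3
```

```bash
python3 -m jog '[[-1,0,0,-0.2,0],[-1,0,0,-0.45,0],[-1,0.1,-0.2,-0.61,-0.1],[-1,0.25,-0.4,-0.61,-0.25],[-1,0.4,-0.6,-0.61,-0.4],[-1,0.55,-0.8,-0.61,-0.6],[-1,0.7,-1,-0.61,-0.7],[-1,0.76,-1,-0.61,-0.7],[-1,0.76,-1,-0.61,-0.7],[-1,0.76,-1,-0.61,-0.7]]';python3 go.py .548 -.3255 .22 306.5
python3 -c "
from h import *
for u,v in [(470,150),(520,172),(570,178),(625,140)]: print(plane('scene',(280+u/5.6,180+v/5.6),0).round(3))"
```

```text
time_s: 30.18
eef_pos: [0.4656, -0.0262, 0.2493]
tool_rot: [0.0, 0.739, -0.674, -0.0]
ft_force: [-0.3, 0.8, -0.6]
grip_width: 0.149
finger_force: 58.8
shares [ 1.222 -0.219  0.117] twist -0.521 | now [ 0.4656 -0.0262  0.2493] yaw -84.7 F [-0.3  0.8 -0.6] w 0.149 t 30.18 q6 -1.72
[ 0.689 -0.246  0.   ]
[ 0.684 -0.283 -0.   ]
[ 0.697 -0.309 -0.   ]
[ 0.766 -0.312  0.   ]
```

```bash
python3 -m jog '[[-1,0.25,-0.05,0,-0.15],[-1,0.5,-0.1,0,-0.3],[-1,0.75,-0.15,0,-0.45],[-1,0.95,-0.19,0,-0.52],[-1,0.97,-0.2,0,-0.52],[-1,0.97,-0.2,0,-0.52],[-1,0.97,-0.2,0,-0.52]]';python3 go.py .548 -.3255 .198 306.5
```

```text
time_s: 31.05
eef_pos: [0.538, -0.2615, 0.2499]
tool_rot: [-0.0, 0.893, -0.449, 0.0]
ft_force: [-0.1, 0.4, -1.5]
grip_width: 0.151
finger_force: 58.8
shares [0.229 0.12  0.208] twist 0.002 | now [ 0.538  -0.2615  0.2499] yaw -53.4 F [-0.1  0.4 -1.5] w 0.151 t 31.05 q6 -2.66
```

```bash
python3 -m jog '[[-1,0.12,0.06,0,0],[-1,0.229,0.12,0,0],[-1,0.229,0.12,0.1,0],[-1,0.229,0.12,0.2,0],[-1,0.229,0.12,0.2,0],[-1,0.229,0.12,0.2,0]]';python3 go.py .548 -.3255 .1695 306.5; python3 - <<'E'
from h import *
save('scene','s6',(320,160,420,240),7)
E
```

```text
time_s: 31.8
eef_pos: [0.5481, -0.3263, 0.2012]
tool_rot: [0.0, 0.893, -0.45, 0.001]
ft_force: [1.1, -0.6, 0.3]
grip_width: 0.147
finger_force: 58.8
shares [-0.003 -0.001  0.127] twist 0.001 | now [ 0.5481 -0.3263  0.2012] yaw -53.4 F [ 1.1 -0.6  0.3] w 0.147 t 31.8 q6 -2.75
```

View pics/s6.png

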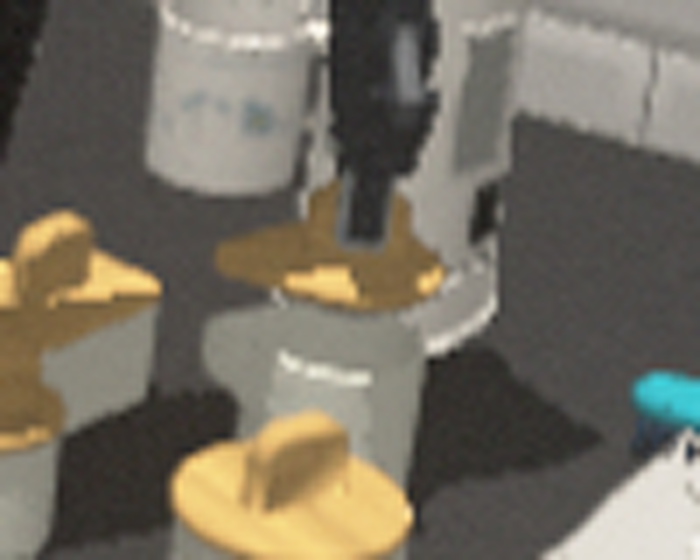

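The lid's point at crop (215,255) hangs over the spout at (205,335). The offset matches the big lid's perspective offset, so I'll lower it.

```bash
python3 -m jog '[[-1,-0.002,0,0.03,0],[-1,-0.002,0,0.05,0],[-1,-0.002,0,0.07,0],[-1,-0.002,0,0.085,0],[-1,-0.002,0,0.095,0],[-1,-0.002,0,0.105,0],[-1,-0.002,0,0.115,0],[-1,-0.002,0,0.12,0],[-1,-0.002,0,0.125,0],[-1,-0.002,0,0.125,0]]'; python3 go.py .548 -.3255 .1695 306.5
```

```text
time_s: 33.1
eef_pos: [0.5478, -0.3268, 0.1695]
tool_rot: [-0.0, 0.893, -0.45, 0.001]
ft_force: [0.7, 0.3, 5.3]
grip_width: 0.151
finger_force: 59.7
shares [-0.004 -0.004 -0.   ] twist 0.0 | now [ 0.5478 -0.3268  0.1695] yaw -53.5 F [0.7 0.3 5.3] w 0.151 t 33.1 q6 -2.75
```

```bash
python3 -m jog '[[-1,0,0,0.005,0],[-1,0,0,0.008,0],[-1,0,0,0.008,0]]';python3 -m jog '[[-1,0,0,-0.008,0],[-1,0,0,-0.008,0],[0.2,0,0,-0.008,0],[0.2,0,0,-0.008,0],[0.2,0,0,-0.008,0],[0.2,0,0,-0.008,0],[0.2,0,0,-0.12,0],[0.2,0,0,-0.24,0],[0.2,0,0,-0.4,0],[0.2,-0.4,0,-0.5,0],[0.2,-0.8,0,-0.5,0],[0.2,-1,0,-0.5,0],[0.2,-1,0,-0.5,0],[0.2,-1,0,-0.5,0],[0.2,-1,0,-0.5,0]]';  python3 - <<'E'
from h import *
save('scene','s7',(280,150,420,255),5.6)
E
```

```text
time_s: 33.48
eef_pos: [0.5478, -0.3268, 0.1695]
tool_rot: [0.0, 0.893, -0.45, 0.002]
ft_force: [-3.1, 3.9, 17.6]
grip_width: 0.151
finger_force: 61.3
time_s: 35.35
eef_pos: [0.399, -0.1258, 0.2917]
tool_rot: [-0.0, 0.893, -0.45, 0.001]
ft_force: [0.1, 0.1, -0.6]
grip_width: 0.6
finger_force: 0.0
```

View pics/s7.png

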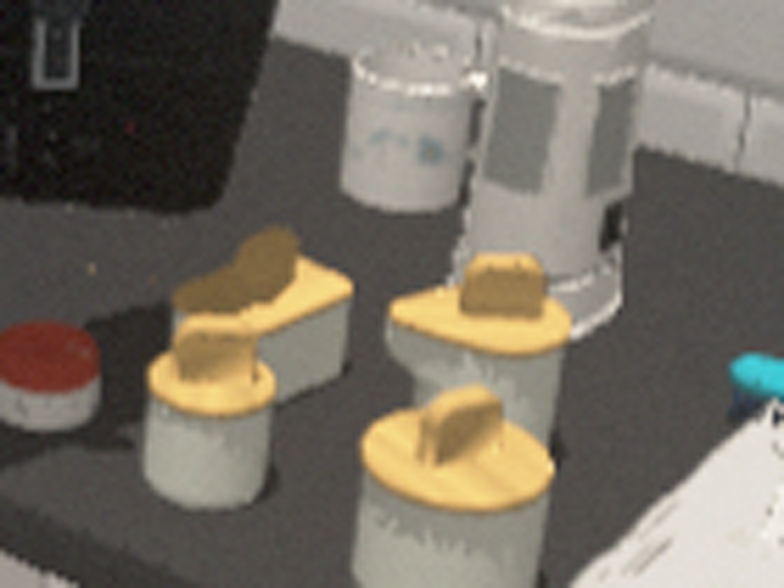

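All four lids sit flat with no gaps: small (211,385), oblong (265,290), jug (480,320) with its point over the spout, and big (455,460). The timer and the containers stand where they were. I'll hand the job in.

```bash
python3 -c "
from plant import workorder; print(workorder.close_job())"
```

```text
the job is handed in; nothing more can be done
None
```

I put all four lids on their matching containers, where they sit flat and fully home with the jug lid's point over the spout, then handed the job in at about 35 s; the hand-in call gave no verdict.

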